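# Sweep the sorted nuts off the tray into the bin

### The arm

A 6-joint arm with a two-finger parallel gripper is mounted at the origin on a cart in front of the work surface, level with it; the furniture and walls round the work are solid. World frame = base frame: x ahead of the robot, y to its left, z up, the work surface at z = 0. Lengths are in m, angles in degrees, forces in N, time in s.
With the tool pointing down it reaches from about 0.3 to 0.75 m from the base axis. Payload 8.5 kg.
Tool frame: the origin (TCP) lies at the centre of the arm's flange, where the gripper is bolted on; the fingertips stand 173 mm ahead of it and the grasp point (between the pads) lies env.pinch_z ahead of it (env.pinch_z is the distance from the TCP to the grasp point, in m); z points along the fingers, y is the line along which they close (so a half turn about z gives the same grasp; the last joint's range is limited). The gripper opens to 85 mm and grips with 20 to 120 N. Pads are 22 mm wide; open, the fingers measure 114 mm over their backs; the gripper's body (76 mm by 85 mm) begins 54 mm behind the grasp point. The pads swing forward as they close: fully open they stand 13 mm farther back than shut.
Start: joints at [52.924, 21.807, 74.336, -0, 83.858, -12.336], TCP at [0.23, 0.5, 0.405] pointing down, gripper open.
Joint ranges: [-178.18, 178.18], [-50.72, 133.34], [12.68, 142.11], [-81.47, 261.47], [9.98, 163.14], [-165.26, 165.26]. Speed limits (degrees/s): [136.94, 136.94, 180, 180, 180, 180].

### API

Orientations are given as a 3x3 rotation matrix whose columns are the frame's x, y, z axes.
In Python, from rig import env, get_image, job, spotter gives the robot as it stands. The module is installed in compiled form; this text tells all that it offers.
- The arm moves only by the shell command python3 -m creep 'ROWS' [FORCE]. ROWS is text: rows parted by semicolons, each of 7 numbers parted by spaces: the turn, a rotation vector about the tool's x, y, z in units of 8 degrees (1.0 is 8 degrees), then the shift along the tool's x, y, z in units of 30 mm (1.0 is 30 mm), then the finger opening in mm, from 0 to 85.4. A call has 1 to 12 rows; each row is the pose to reach, as a shift and turn from the pose commanded when the call began, along the tool's axes at that moment; what a row does not reach only later rows make up. A row lasts 1/10 s, in which the tool goes at most 50 mm and 8.59 degrees, less where a joint would pass 70% of its speed; a pose out of reach is approached as far as the arm can. A call with a gripper value outside its range is refused whole. The fingers move at their own pace and stop on an object; FORCE is the grip in N (left out, the last holds). Time passes only in rows, so rows that repeat a pose let the fingers close. It gives the time, the measured TCP pose, the force, the opening and the grip force at its end, in the units of the state.
- env.observe(): the state, without advancing time (a new reading comes with each control period).
- get_image(name): name is "side" or "top"; returns a dict with "image" (400x640x3 uint8, blue, green, red), "depth" (400x640 float32, m along the optical axis (not along the pixel's ray), 0 where there is no reading), "intrinsics" (3x3 intrinsics, pixels), "view" (4x4, takes a point from world to camera coordinates). Camera axes: x right, y up, looking along -z (the intrinsics and any distortion apply to the point x, -y, -z); pixel columns grow to the right and rows downward; lengths in m; the calibration is good to about 2 mm. A picture is of the moment at which its call begins.
- job.close_job(): hands the job in; it is judged then, once.
Trained networks look in a picture, given as the dict that the camera call returned (one of the last four; its "shot" number tells which), for a name from the list of things; names that differ only in an ending like _2 or _b are one class to them, and where a whole thing is asked for, a point or a joint stands for the part that bears it (a point fixed in the world has none). Each returns a list of dicts, best first, with "p" (0 to 1); they miss things now and then, are a little off and sometimes report something else, mostly with a low value. They report only what shows in the picture. A call takes as long as a camera call.
- spotter.boxes_of(label, picture): "xy" ([column, row] in pixels, amid what is visible of it).
The state is a dict: "time_s": time; "q": joint angles; "qvel": joint speeds; "joint_efforts": joint torques, N m; "position": TCP position; "tool_rot": TCP orientation; "ft_force": force on the tool from outside, world axes, zero at the start; "wrist_torque": the same for the moment, N m; "grip_width": finger opening in m; "gripper_force": force on a finger pad.
Only numpy, scipy, OpenCV 4.12 (cv2) and the standard library are available. Lean on these libraries where they do the work, as an engineer would, in place of code of your own. Each camera call takes 0.05 s, during which the arm holds its last target. There are 200 camera calls.

### The job

The three loose hex nuts on the sorting tray have been checked: push the tray's sliding gate fully open by its red grip, sweep all three nuts across the tray with the fingertips and out through the gateway so that they drop into the yellow tub below, then push the gate fully shut again for the next batch. Push and sweep only; do not pick up or lift anything. Leave the roll of tape lying where it is on the tray, and do not shift the tub or the other things around.

Things in the scene. Friction and masses are not known exactly. Their poses are not given: they have to be found in the camera images.
- tray: Grey sheet-steel sorting tray with a dark green lining, fixed on short legs on a raised timber platform whose top is 130 mm above the bench. 228 x 208 mm outside. Origin: middle of its footprint, on the platform top; x and y along its sides, z up. Rims 4 mm thick stand 25 mm above the deck, beads on them to 29 mm. The end wall on its -y side has the gateway; all else is closed.
- deck (a point): Centre of the tray's flat, level deck, 62 mm above the platform (192 mm above the bench). Inside the rims the deck runs from -110 to +110 mm along the tray's x and from -100 to +100 mm along its y.
- gateway (a point): Middle of the gateway in the tray's -y end wall, at deck height (tray x = -55, y = -102 mm). The opening is 100 mm wide along the tray's x (-105 to -5 mm) and open above. Outside it the deck goes on, level, as a bare steel lip of the same width with 12 mm high cheeks at its two sides.
- lip (a point): Middle of the free edge of the discharge lip, at deck height (tray x = -55, y = -140 mm), over the inside of the yellow tub. A nut pushed past this edge falls into the tub.
- gate (a joint): Sliding gate: aluminium plate 107 mm long, 3 mm thick, 27 mm high, closing the gateway just outside the end wall (tray y = -107 mm). Value in m: 0 = fully shut, 0.105 = fully open; it grows as the gate slides along the tray's +x. Stops at both ends, sliding friction about 1.5 N, stays where it is left. At the start it is shut or up to 20 mm ajar.
- gate_grip (a point): Centre of the upright red plastic grip on top of the middle of the gate; it moves with the gate. The grip is 12 mm along the tray's x, 22 mm along its y, and stands from 29 to 60 mm above the deck. Push its -x face to open the gate, its +x face to shut it.
- nut_a: Steel M16 hex nut lying flat on the deck, 23 x 26 mm across and 13 mm high. Origin: centre of its underside.
- nut_b: Same kind of nut as nut_a.
- nut_c: Same kind of nut as nut_a.
- tape: Roll of black tape, 58 mm across and 19 mm high, lying flat on the deck in the corner at the tray's +x, -y; it stays there. Origin: centre of its underside.
- tub: Open yellow plastic tub, 120 mm along its x, 86 mm along its y, 50 mm high, walls and floor 3 mm thick, loose on the platform under the discharge lip, its x about along the tray's x. Origin: centre of its underside, z up.
- calliper: Grey and black digital calliper, 230 x 70 x 12 mm, lying loose left of the tray. Origin: centre of its underside. Bystander.
- driver: Screwdriver with a yellow handle, 210 mm long, lying loose in front of the tray. Origin: centre of its underside. Bystander.
- tin: Red and green grease tin, 80 mm across and 69 mm high, standing loose behind the tub. Origin: centre of its underside. Bystander.
- hexkeys: Folding set of hex keys in a red holder, 85 x 28 x 21 mm, lying loose in front of the tray. Origin: centre of its underside. Bystander.

How it is judged:
By the outcome, as a careful person would: the job done as asked, in the order asked, and still so for the second after the job is handed in, with the robot touching nothing.
It also fails if it takes over 54 s, if anything falls off the work surface, if the arm or the gripper's body presses on something with over 40 N, if the wrist force passes 120 N, or if a joint passes its speed limit or range.

## Working session

There is one attempt and no reset: what is moved stays moved. The work goes in short steps, Python scripts to look and compute and a shell command to move; the robot and the scene stay as the last step left them, time stands still between calls to the robot, and variables do not carry over. Pictures are saved under pics/ and viewed, at most 12 in all, crops included, and the job is handed in when it is done.

```bash
mkdir -p pics
cat > h.py <<'E'
import numpy as np, cv2
from rig import env, get_image, job, spotter
def px2w(pic,uv,z=None):
    K=pic["intrinsics"];V=np.array(pic["view"]);Vi=np.linalg.inv(V)
    u,v=uv
    d=np.array([(u-K[0][2])/K[0][0],-(v-K[1][2])/K[1][1],-1.])
    if z is None:
        D=pic["depth"];p=D[int(round(v)),int(round(u))]
        return (Vi@np.r_[d*p,1])[:3]
    o=Vi[:3,3];w=Vi[:3,:3]@d
    return o+w*(z-o[2])/w[2]
def cloud(pic):
    K=pic["intrinsics"];Vi=np.linalg.inv(np.array(pic["view"]));D=pic["depth"]
    v,u=np.mgrid[:400,:640]
    c=np.stack([(u-K[0][2])/K[0][0]*D,-(v-K[1][2])/K[1][1]*D,-D,np.ones_like(D)],-1)
    return (c@Vi.T)[...,:3]
E
python3 - <<'E'
from h import *
print(env.pinch_z); s=env.observe(); print(s["time_s"],s["position"],s["tool_rot"],s["grip_width"])
for n in("top","side"):
    p=get_image(n); cv2.imwrite(f"pics/{n}0.png",p["image"])
    print(n,np.linalg.inv(p["view"])[:3].round(3).tolist())
    for l in("tray","gate_grip","nut_a","tape","tub","tin","calliper","driver","hexkeys"):
        for b in spotter.boxes_of(l,p)[:5]:
            print(l,round(b["p"],2),np.round(b["xy"]),px2w(p,b["xy"]).round(3))
E
```

```text
0.1547
0.0 [0.23016208 0.49947457 0.40411382] [[-9.08215496e-01  4.18501904e-01 -8.77195460e-04]
 [ 4.18502708e-01  9.08214804e-01 -1.16286644e-03]
 [ 3.10020084e-04 -1.42324200e-03 -9.99998939e-01]] 0.0851680270550639
top [[-0.015, 0.995, -0.103, 0.397], [-1.0, -0.014, 0.013, 0.224], [0.011, 0.103, 0.995, 1.39]]
tray 0.92 [332. 183.] [0.559 0.181 0.191]
nut_a 0.41 [323. 170.] [0.595 0.204 0.204]
tape 0.66 [343. 147.] [0.66  0.147 0.187]
tub 0.87 [396. 197.] [ 0.525 -0.003  0.131]
tub 0.47 [351. 144.] [0.666 0.125 0.202]
tin 0.88 [404. 152.] [ 0.643 -0.018  0.196]
tin 0.53 [333. 187.] [0.549 0.178 0.191]
calliper 0.73 [247. 224.] [0.453 0.418 0.14 ]
driver 0.64 [396. 248.] [0.383 0.005 0.157]
hexkeys 0.51 [279. 248.] [0.385 0.328 0.149]
side [[-0.998, -0.057, 0.04, 0.542], [0.067, -0.645, 0.761, 0.894], [-0.018, 0.762, 0.647, 0.825]]
tray 0.77 [304. 213.] [0.553 0.199 0.195]
tray 0.64 [325. 216.] [0.504 0.214 0.193]
gate_grip 0.8 [310. 173.] [0.533 0.074 0.217]
gate_grip 0.49 [303. 212.] [0.554 0.195 0.194]
nut_a 0.65 [288. 219.] [0.589 0.218 0.196]
tape 0.95 [264. 195.] [0.649 0.122 0.192]
tape 0.29 [264. 167.] [0.654 0.009 0.197]
tub 0.91 [305. 170.] [ 0.545 -0.019  0.158]
tin 0.85 [267. 164.] [ 0.647 -0.004  0.197]
calliper 0.67 [358. 308.] [0.454 0.431 0.143]
driver 0.86 [363. 180.] [0.389 0.033 0.151]
driver 0.2 [301. 211.] [0.56  0.19  0.194]
hexkeys 0.83 [383. 267.] [0.387 0.337 0.149]
hexkeys 0.26 [265. 196.] [0.646 0.131 0.196]
```

Run:
```python
import cv2,numpy as np
a=cv2.imread("pics/top0.png")[110:270,220:440]; b=cv2.imread("pics/side0.png")[120:320,200:420]
cv2.imwrite("pics/t1.png",cv2.resize(a,None,fx=3.6,fy=3.6,interpolation=2))
cv2.imwrite("pics/s1.png",cv2.resize(b[:160],None,fx=3.6,fy=3.6,interpolation=2))
```

```text
(no output)
```

View pics/t1.png

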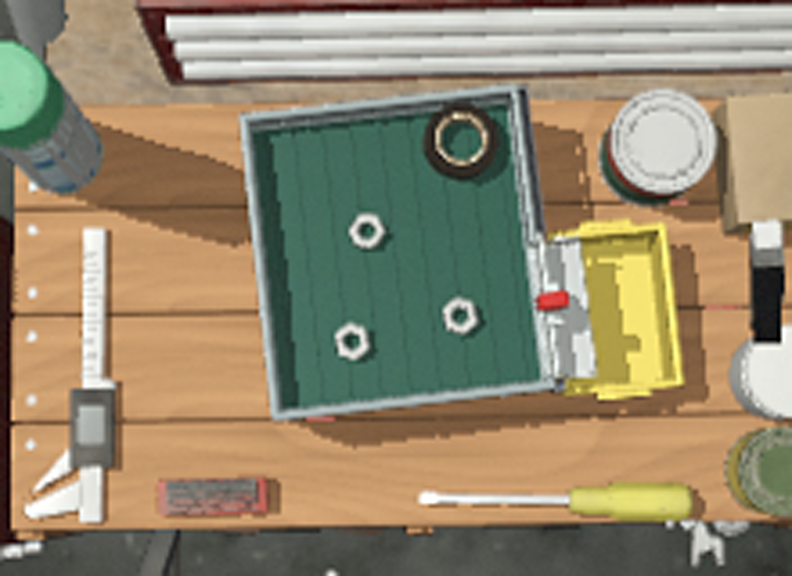

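View pics/s1.png

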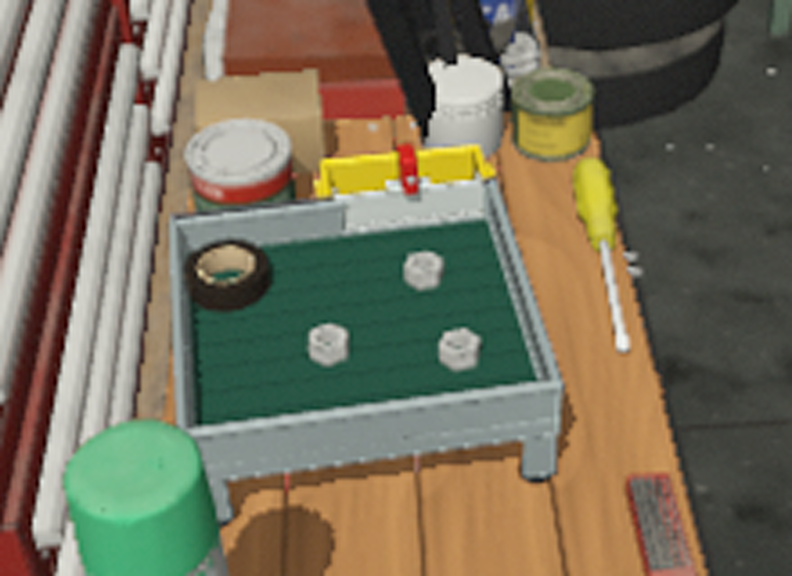

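```bash
cat >> h.py <<'E'
def fit(W,L):
    cw,cl=W.mean(0),L.mean(0)
    a=L-cl;b=W-cw
    th=np.arctan2((a[:,0]*b[:,1]-a[:,1]*b[:,0]).sum(),(a*b).sum())
    R=np.array([[np.cos(th),-np.sin(th)],[np.sin(th),np.cos(th)]])
    return R,cw-R@cl,th
E
python3 - <<'E'
from h import *
p=get_image("top")
f=lambda c:(c[0]/3.6+220-.36,c[1]/3.6+110-.36)
# corners: far-left(+x,+y), far-right(+x,-y), near-right(-x,-y), near-left(-x,+y)
C=[(245,117),(522,90),(552,385),(278,415)]
W=np.array([px2w(p,f(c),.219)[:2] for c in C]); L=np.array([[.114,.104],[.114,-.104],[-.114,-.104],[-.114,.104]])
R,t,th=fit(W,L); print("tray",t.round(4),np.degrees(th),"res",((W-t)@R-L).round(4).tolist())
for n,c in dict(n1=(367,231),n2=(461,316),n3=(353,341)).items():
    w=px2w(p,f(c),.204); print(n,w.round(3),((w[:2]-t)@R).round(4))
w=px2w(p,f((461,137)),.211); print("tape",w.round(3),((w[:2]-t)@R).round(4))
w=px2w(p,f((553,300)),.250); print("grip",w.round(3),((w[:2]-t)@R).round(4))
# side check
q=get_image("side"); g=lambda c:(c[0]/3.6+200-.36,c[1]/3.6+120-.36)
for n,c in dict(tape=(228,270),nA=(328,342),nB=(424,269),nC=(460,348)).items():
    w=px2w(q,g(c),.2); print(n,((w[:2]-t)@R).round(4))
w=px2w(q,g((408,168)),.237); print("grip",((w[:2]-t)@R).round(4))
# depth cloud tub and red
for P in(p,q):
    im=P["image"].astype(int);X=cloud(P)
    red=(im[...,2]>150)&(im[...,1]<80)&(im[...,0]<80)
    l=np.einsum('...i,ij->...j',X[...,:2]-t,R)
    m=red&(abs(l[...,0]+.05)<.08)&(abs(l[...,1]+.107)<.03)&(P["depth"]>0)
    print("red",m.sum(),np.percentile(np.c_[l[m],X[m][:,2:]],[5,50,95],axis=0).round(4).tolist() if m.any() else 0)
    deck=(abs(l[...,0])<.1)&(abs(l[...,1])<.09)&(im[...,1]>im[...,2]+20)&(X[...,2]>.17)
    print("deck z",np.median(X[deck][:,2]))
E
```

```text
tray [0.5664 0.1844] 5.1138667133738345 res [[-0.0026, -0.0003], [-0.0031, -0.0], [0.0034, 0.0032], [0.0023, -0.0029]]
n1 [0.583 0.208 0.204] [0.0191 0.0219]
n2 [0.519 0.139 0.204] [-0.0517 -0.0412]
n3 [0.501 0.22  0.204] [-0.0621  0.0408]
tape [0.653 0.136 0.211] [ 0.0817 -0.0554]
grip [0.524 0.076 0.25 ] [-0.0515 -0.1045]
tape [ 0.0792 -0.0622]
nA [0.0188 0.0221]
nB [-0.0524 -0.0395]
nC [-0.0636  0.0425]
grip [-0.0519 -0.1062]
red 31 [[-0.0559, -0.1142, 0.2469], [-0.0512, -0.1059, 0.25], [-0.047, -0.0959, 0.2534]]
deck z 0.19136497335982494
red 52 [[-0.0556, -0.1091, 0.2276], [-0.0506, -0.0961, 0.2471], [-0.0457, -0.092, 0.2543]]
deck z 0.1935781908921555
```

```bash
cat >> h.py <<'E'
from scipy.spatial.transform import Rotation as Ro
T=np.array([.5664,.1844]);TH=5.11
c_,s_=np.cos(np.radians(TH)),np.sin(np.radians(TH));RT=np.array([[c_,-s_],[s_,c_]])
def to(*targets):
    """targets (x,y in tray mm, tip height above deck mm, tool-y angle in tray deg)"""
    s=env.observe();P=np.array(s["position"]);R=np.array(s["tool_rot"])
    l=(P[:2]-T)@RT*1e3
    print("t",round(s["time_s"],2),"tray xy",l.round(1),"tip",round((P[2]-.173-.192)*1e3,1),"ang",round(np.degrees(np.arctan2(R[1,1],R[0,1]))-TH,2),"F",np.round(s["ft_force"],1),"w",round(s["grip_width"]*1e3,1),"q",np.round(s["q"],0))
    for x,y,z,a in targets:
        w=np.r_[T+RT@np.array([x,y])/1e3,.192+.173+z/1e3]
        a=np.radians(a+TH);ty=np.array([np.cos(a),np.sin(a),0]);tz=np.array([0,0,-1.]);Rt=np.c_[np.cross(ty,tz),ty,tz]
        rv=Ro.from_matrix(R.T@Rt).as_rotvec(degrees=True)/8
        print((x,y,z,round(np.degrees(a)-TH)),"->",rv.round(2),(R.T@(w-P)/.03).round(2))
E
python3 -c "
from h import *
to((-88,-107,80,0),(-88,-107,36,0))"
```

```text
t 1.1 tray xy [-306.8  343.8] tip 39.7 ang 60.15 F [-1.1  0.1 -0.3] w 85.6 q [ 53.  22.  74.   0.  84. -12.]
(-88, -107, 80, 0) -> [-0.    0.    7.52] [-13.81  -9.4   -1.34]
(-88, -107, 36, 0) -> [-0.    0.    7.52] [-13.81  -9.4    0.12]
```

```bash
python3 -m creep '0 0 0 -0.3 -0.2 -1.34 0; 0 0 0.6 -1.2 -0.8 -1.34 0; 0 0 1.4 -2.5 -1.7 -1.34 0; 0 0 2.1 -3.9 -2.65 -1.34 0; 0 0 2.9 -5.3 -3.6 -1.34 0; 0 0 3.6 -6.7 -4.55 -1.34 0; 0 0 4.4 -8.1 -5.5 -1.34 0; 0 0 5.2 -9.5 -6.45 -1.34 0; 0 0 6.0 -10.9 -7.4 -1.34 0; 0 0 6.8 -12.2 -8.3 -1.34 0; 0 0 7.3 -13.2 -9 -1.34 0; 0 0 7.52 -13.81 -9.4 -1.34 0' 20
python3 -c "
from h import *
to((-88,-107,40,0),(-55,-107,40,0),(55,-107,40,0))
p=get_image('side');cv2.imwrite('pics/s2.png',cv2.resize(p['image'][60:220,200:420],None,fx=3.6,fy=3.6,interpolation=2))"
```

```text
time_s: 2.3
position: [0.4896, 0.0673, 0.4448]
tool_rot: [[-0.084, 0.996, 0.0], [0.996, 0.084, -0.0], [-0.0, 0.0, -1.0]]
ft_force: [-0.3, -0.0, -0.2]
grip_width: -0.0001
gripper_force: 0.0
t 2.3 tray xy [ -86.9 -109.8] tip 79.8 ang -0.3 F [-0.3 -0.  -0.2] w -0.1 q [ -6.  15.  78.  -0.  87. -11.]
(-88, -107, 40, 0) -> [ 0.    0.   -0.04] [ 0.09 -0.04  1.33]
(-55, -107, 40, 0) -> [ 0.    0.   -0.04] [0.1  1.06 1.33]
(55, -107, 40, 0) -> [ 0.    0.   -0.04] [0.12 4.73 1.33]
```

View pics/s2.png

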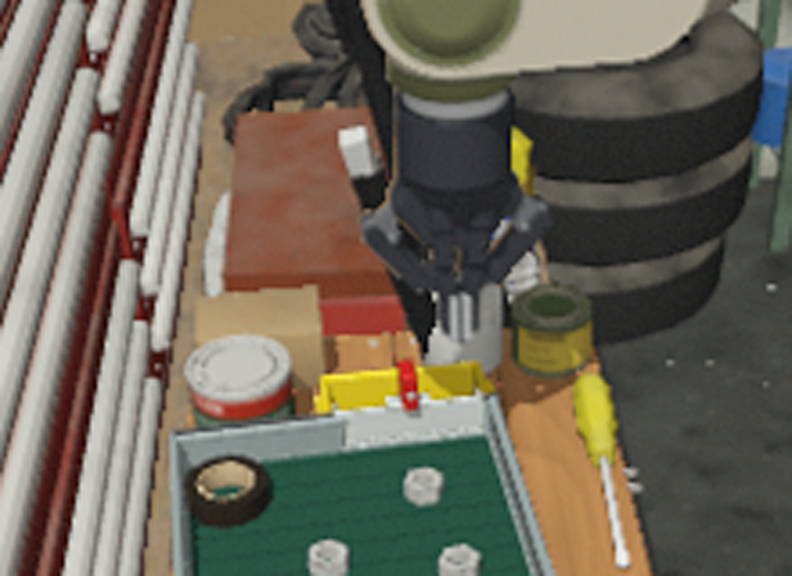

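```bash
python3 -m creep '0 0 -0.04 0.1 -0.04 0.6 0; 0 0 -0.04 0.1 -0.04 1.33 0; 0 0 -0.04 0.1 -0.04 1.33 0; 0 0 -0.04 0.1 0.2 1.33 0; 0 0 -0.04 0.1 0.6 1.33 0; 0 0 -0.04 0.1 1 1.33 0; 0 0 -0.04 0.1 1.4 1.33 0; 0 0 -0.04 0.1 1.8 1.33 0; 0 0 -0.04 0.1 2.2 1.33 0; 0 0 -0.04 0.1 2.6 1.33 0; 0 0 -0.04 0.1 3 1.33 0; 0 0 -0.04 0.1 3.3 1.33 0'
python3 -c "
from h import *
to((30,-107,40,0))
p=get_image('top');q=get_image('side')
for P in(p,q):
    im=P['image'].astype(int);X=cloud(P)
    red=(im[...,2]>150)&(im[...,1]<80)&(im[...,0]<80)
    l=(X[...,:2]-T)@RT
    m=red&(abs(l[...,0])<.12)&(abs(l[...,1]+.107)<.03)&(P['depth']>0)&(X[...,2]>.2)
    print('red',m.sum(),np.percentile(np.c_[l[m],X[m][:,2:]],[5,50,95],axis=0).round(4).tolist() if m.any() else 0)
"
```

```text
time_s: 3.55
position: [0.5876, 0.0823, 0.4062]
tool_rot: [[-0.095, 0.995, 0.001], [0.995, 0.095, 0.0], [0.0, 0.001, -1.0]]
ft_force: [-2.2, -0.2, 0.8]
grip_width: 0.0001
gripper_force: 0.9
t 3.55 tray xy [  12.  -103.6] tip 41.2 ang 0.34 F [-2.2 -0.2  0.8] w 0.1 q [-3. 26. 67.  0. 87. -9.]
(30, -107, 40, 0) -> [ 0.01 -0.    0.04] [-0.12  0.6   0.04]
red 0 0
red 45 [[0.0284, -0.1056, 0.2255], [0.0332, -0.0953, 0.2468], [0.0377, -0.0926, 0.2532]]
```

```bash
python3 -m creep '0 0 0 -0.04 0.25 0 0; 0 0 0 -0.08 0.45 0 0; 0 0 0 -0.1 0.55 0 0; 0 0 0 -0.1 0.62 0 0; 0 0 0 -0.1 0.66 0 0'
python3 -c "
from h import *
to((30,-107,40,0))
q=get_image('side')
for P in(q,):
    im=P['image'].astype(int);X=cloud(P)
    red=(im[...,2]>150)&(im[...,1]<80)&(im[...,0]<80)
    l=(X[...,:2]-T)@RT
    m=red&(abs(l[...,0])<.12)&(abs(l[...,1]+.107)<.03)&(P['depth']>0)&(X[...,2]>.2)
    print('red',m.sum(),np.percentile(np.c_[l[m],X[m][:,2:]],[5,50,95],axis=0).round(4).tolist() if m.any() else 0)
"
```

```text
time_s: 4.15
position: [0.6069, 0.0806, 0.4051]
tool_rot: [[-0.094, 0.996, 0.0], [0.996, 0.094, -0.0], [-0.0, -0.0, -1.0]]
ft_force: [-2.5, -0.6, 0.8]
grip_width: 0.0001
gripper_force: 0.8
t 4.15 tray xy [  31.1 -107. ] tip 40.1 ang 0.3 F [-2.5 -0.6  0.8] w 0.1 q [-4. 28. 64. -0. 88. -9.]
(30, -107, 40, 0) -> [-0.    0.    0.04] [ 0.   -0.04  0.  ]
red 48 [[0.0465, -0.1068, 0.2276], [0.0512, -0.0943, 0.247], [0.0557, -0.0917, 0.2541]]
```

```bash
python3 -m creep '0 0 0 0 0.06 0 0; 0 0 0 0 0.12 0 0; 0 0 0 0 0.14 0 0'; python3 -m creep '0 0 0 0 0.06 0 0; 0 0 0 0 0.06 0 0'
```

```text
time_s: 4.5
position: [0.6094, 0.0809, 0.4051]
tool_rot: [[-0.094, 0.996, -0.008], [0.996, 0.094, -0.001], [-0.001, -0.008, -1.0]]
ft_force: [-20.1, -2.9, 7.0]
grip_width: 0.0001
gripper_force: 10.2
time_s: 4.7
position: [0.6103, 0.081, 0.4051]
tool_rot: [[-0.094, 0.995, -0.012], [0.996, 0.094, -0.002], [-0.001, -0.012, -1.0]]
ft_force: [-27.3, -4.3, 9.5]
grip_width: -0.0001
gripper_force: 13.8
```

```bash
python3 -m creep '0 0 0 0 -0.3 0 0; 0 0 0 0 -0.7 0 0'
python3 -c "
from h import *
to((-52,-6,45,0),(-52,-6,4,0))"
```

```text
time_s: 4.9
position: [0.5917, 0.0791, 0.405]
tool_rot: [[-0.094, 0.996, 0.001], [0.996, 0.094, -0.0], [-0.0, 0.001, -1.0]]
ft_force: [0.7, -0.3, 0.2]
grip_width: 0.0002
gripper_force: 0.0
t 4.9 tray xy [  15.8 -107.1] tip 40.0 ang 0.3 F [ 0.7 -0.3  0.2] w 0.2 q [-4. 27. 66. -0. 87. -9.]
(-52, -6, 45, 0) -> [0.01 0.   0.04] [ 3.38 -2.24 -0.17]
(-52, -6, 4, 0) -> [0.01 0.   0.04] [ 3.38 -2.24  1.2 ]
```

```bash
python3 -m creep '0 0 0 0.5 -0.6 -0.17 16; 0 0 0 1.3 -1.3 -0.17 16; 0 0 0 2.2 -1.8 -0.17 16; 0 0 0 3 -2.1 -0.17 16; 0 0 0 3.38 -2.24 0 16; 0 0 0 3.38 -2.24 0.4 16; 0 0 0 3.38 -2.24 0.8 16; 0 0 0 3.38 -2.24 1.1 16; 0 0 0 3.38 -2.24 1.2 16; 0 0 0 3.38 -2.24 1.2 16'
python3 -c "
from h import *
to((-52,-100,4,0),(-52,-134,4,0))
for n in('top','side'):
    p=get_image(n);cv2.imwrite(f'pics/{n}3.png',p['image'])
a=cv2.imread('pics/top3.png')[120:250,270:430];b=cv2.imread('pics/side3.png')[130:260,230:390]
cv2.imwrite('pics/c3.png',cv2.resize(np.hstack([a,b]),None,fx=2.5,fy=2.5,interpolation=2))"
```

```text
time_s: 5.9
position: [0.5156, 0.1736, 0.3687]
tool_rot: [[-0.094, 0.996, -0.001], [0.996, 0.094, -0.0], [-0.0, -0.001, -1.0]]
ft_force: [0.6, -0.2, 0.5]
grip_width: 0.0163
gripper_force: 0.0
t 5.9 tray xy [-51.5  -6.2] tip 3.7 ang 0.29 F [ 0.6 -0.2  0.5] w 16.3 q [ 6. 23. 79. -0. 78.  1.]
(-52, -100, 4, 0) -> [-0.    0.    0.04] [-3.13 -0.03 -0.01]
(-52, -134, 4, 0) -> [-0.    0.    0.04] [-4.26 -0.04 -0.01]
```

View pics/c3.png

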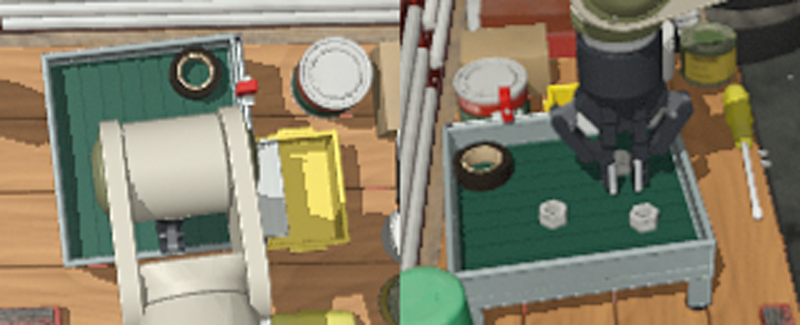

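```bash
python3 -m creep '0 0 0 -0.2 0 0 16; 0 0 0 -0.5 0 0 16; 0 0 0 -0.9 -0.01 0 16; 0 0 0 -1.3 -0.01 0 16; 0 0 0 -1.7 -0.02 0 16; 0 0 0 -2.1 -0.02 0 16; 0 0 0 -2.5 -0.03 0 16; 0 0 0 -2.9 -0.03 0 16; 0 0 0 -3.3 -0.03 0 16; 0 0 0 -3.7 -0.04 0 16; 0 0 0 -4.05 -0.04 0 16; 0 0 0 -4.35 -0.04 0 16'
python3 -c "
from h import *
to((-55,-136,4,0),(-60,-130,45,0),(-63,80,45,0),(-63,80,4,0))
p=get_image('side');cv2.imwrite('pics/c4.png',cv2.resize(p['image'][130:240,230:390],None,fx=3.6,fy=3.6,interpolation=2))"
```

```text
time_s: 7.2
position: [0.5266, 0.0428, 0.3689]
tool_rot: [[-0.094, 0.996, -0.0], [0.996, 0.094, -0.0], [-0.0, -0.0, -1.0]]
ft_force: [0.4, 0.1, 1.1]
grip_width: 0.0161
gripper_force: 0.0
t 7.2 tray xy [ -52.3 -137.5] tip 3.9 ang 0.29 F [0.4 0.1 1.1] w 16.1 q [ -8.  21.  81.  -0.  77. -14.]
(-55, -136, 4, 0) -> [-0.    0.    0.04] [ 0.05 -0.09 -0.  ]
(-60, -130, 45, 0) -> [-0.    0.    0.04] [ 0.25 -0.26 -1.37]
(-63, 80, 45, 0) -> [-0.    0.    0.04] [ 7.25 -0.32 -1.37]
(-63, 80, 4, 0) -> [-0.    0.    0.04] [ 7.25 -0.32 -0.  ]
```

View pics/c4.png

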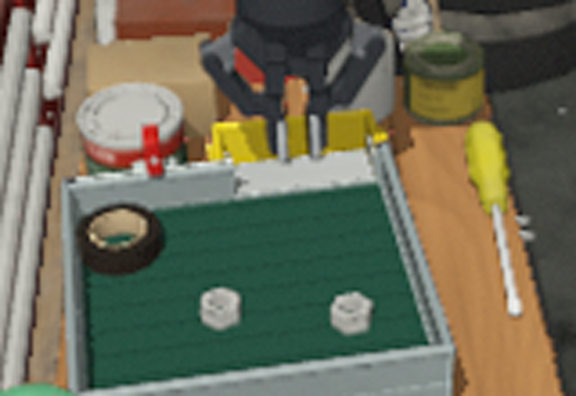

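```bash
python3 -m creep '0 0 0 0 0 -0.6 16; 0 0 0 0.3 0 -1.35 16; 0 0 0 1.5 -0.1 -1.4 16; 0 0 0 2.9 -0.2 -1.4 16; 0 0 0 4.3 -0.3 -1.4 16; 0 0 0 5.7 -0.34 -1.4 16; 0 0 0 6.7 -0.34 -1.4 16; 0 0 0 7.05 -0.34 -1.3 16; 0 0 0 7.05 -0.34 -0.8 16; 0 0 0 7.05 -0.34 -0.3 16; 0 0 0 7.05 -0.34 0 16; 0 0 0 7.05 -0.34 0 16'
python3 -c "
from h import *
to((-63,42,4,0),(-60,-100,4,0),(-60,-137,4,0))
p=get_image('side')
for b in spotter.boxes_of('nut_a',p): print(b['p'],((px2w(p,b['xy'],.2)[:2]-T)@RT).round(4))"
```

```text
time_s: 8.45
position: [0.4965, 0.2528, 0.3678]
tool_rot: [[-0.094, 0.996, -0.002], [0.996, 0.094, -0.001], [-0.001, -0.003, -1.0]]
ft_force: [0.1, 0.3, 0.1]
grip_width: 0.0162
gripper_force: 0.0
t 8.45 tray xy [-63.5  74.4] tip 2.8 ang 0.27 F [0.1 0.3 0.1] w 16.2 q [15. 24. 77. -0. 79.  9.]
(-63, 42, 4, 0) -> [-0.02  0.    0.03] [-1.08  0.01 -0.04]
(-60, -100, 4, 0) -> [-0.02  0.    0.03] [-5.81  0.09 -0.04]
(-60, -137, 4, 0) -> [-0.02  0.    0.03] [-7.05  0.08 -0.03]
0.56 [-0.0662  0.0419]
0.44 [ 0.0616 -0.2093]
```

```bash
python3 -m creep '0 0 0 -0.2 0 0 16; 0 0 0 -0.5 0 0 16; 0 0 0 -0.9 0.01 0 16; 0 0 0 -1.3 0.02 0 16; 0 0 0 -1.7 0.03 0 16; 0 0 0 -2.1 0.04 0 16; 0 0 0 -2.5 0.05 0 16; 0 0 0 -2.9 0.05 0 16; 0 0 0 -3.3 0.06 0 16; 0 0 0 -3.7 0.07 0 16; 0 0 0 -4.1 0.08 0 16; 0 0 0 -4.5 0.08 0 16' &&  python3 -m creep '0 0 0 -0.4 0 0 16; 0 0 0 -0.8 0 0 16; 0 0 0 -1.2 0 0 16; 0 0 0 -1.6 0 0 16; 0 0 0 -1.95 0 0 16; 0 0 0 -2.3 0 0 16; 0 0 0 -2.6 0 0 16'
python3 -c "
from h import *
to((-60,-137,4,0),(-60,-137,45,0),(36,54,45,30),(36,54,4,30))
p=get_image('side');cv2.imwrite('pics/c5.png',cv2.resize(p['image'][130:240,230:390],None,fx=3.6,fy=3.6,interpolation=2))"
```

```text
time_s: 9.75
position: [0.5116, 0.1183, 0.369]
tool_rot: [[-0.094, 0.996, 0.0], [0.996, 0.094, -0.0], [-0.0, 0.0, -1.0]]
ft_force: [-0.2, 0.7, 1.1]
grip_width: 0.016
gripper_force: 0.8
time_s: 10.45
position: [0.5189, 0.0406, 0.3689]
tool_rot: [[-0.094, 0.996, -0.0], [0.996, 0.094, -0.0], [-0.0, -0.0, -1.0]]
ft_force: [0.5, 0.3, 0.5]
grip_width: 0.0161
gripper_force: 0.0
t 10.45 tray xy [ -60.1 -139. ] tip 3.9 ang 0.3 F [0.5 0.3 0.5] w 16.1 q [ -9.  21.  83.  -0.  77. -14.]
(-60, -137, 4, 0) -> [-0.    0.    0.04] [ 0.07  0.   -0.  ]
(-60, -137, 45, 0) -> [-0.    0.    0.04] [ 0.07  0.   -1.37]
(36, 54, 45, 30) -> [-0.    0.   -3.71] [ 6.42  3.24 -1.37]
(36, 54, 4, 30) -> [-0.    0.   -3.71] [ 6.42  3.24 -0.01]
```

View pics/c5.png

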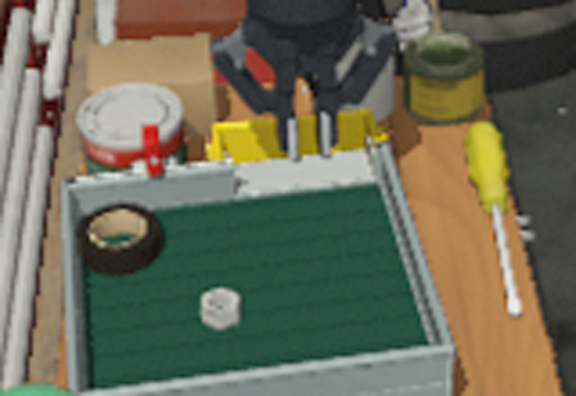

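```bash
python3 -c "
from h import *
to((37,51,45,-33),(37,51,4,-33))"
```

```text
t 10.5 tray xy [ -60.  -139.8] tip 3.9 ang 0.25 F [ 0.3 -0.6  0.2] w 15.9 q [ -9.  21.  83.  -0.  77. -14.]
(37, 51, 45, -33) -> [-0.    0.01  4.16] [ 6.35  3.26 -1.38]
(37, 51, 4, -33) -> [-0.    0.01  4.16] [ 6.35  3.26 -0.01]
```

```bash
python3 -m creep '0 0 0 0 0 -0.6 16; 0 0 0 0.3 0 -1.35 16; 0 0 0.6 1.3 0.4 -1.4 16; 0 0 1.4 2.5 1 -1.4 16; 0 0 2.2 3.7 1.7 -1.4 16; 0 0 3 4.9 2.4 -1.4 16; 0 0 3.8 5.9 3 -1.4 16; 0 0 4.16 6.35 3.26 -1.3 16; 0 0 4.16 6.35 3.26 -0.8 16; 0 0 4.16 6.35 3.26 -0.3 16; 0 0 4.16 6.35 3.26 0 16; 0 0 4.16 6.35 3.26 0 16'
python3 -c "
from h import *
to((-32,-57,4,-33),(-50,-71,4,0))
p=get_image('side')
for b in spotter.boxes_of('nut_a',p): print(b['p'],((px2w(p,b['xy'],.2)[:2]-T)@RT).round(4))
cv2.imwrite('pics/c6.png',cv2.resize(p['image'][130:240,230:390],None,fx=3.6,fy=3.6,interpolation=2))"
```

```text
time_s: 11.7
position: [0.5983, 0.2404, 0.3676]
tool_rot: [[0.467, 0.884, -0.003], [0.884, -0.467, -0.001], [-0.002, -0.002, -1.0]]
ft_force: [-0.4, -0.9, 0.5]
grip_width: 0.0162
gripper_force: 0.0
t 11.7 tray xy [36.7 52.9] tip 2.6 ang -32.97 F [-0.4 -0.9  0.5] w 16.2 q [11. 33. 61. -0. 86. 39.]
(-32, -57, 4, -33) -> [-0.02  0.01  0.  ] [-4.32  0.07 -0.04]
(-50, -71, 4, 0) -> [-0.02  0.01 -4.12] [-5.04 -0.18 -0.04]
```

View pics/c6.png

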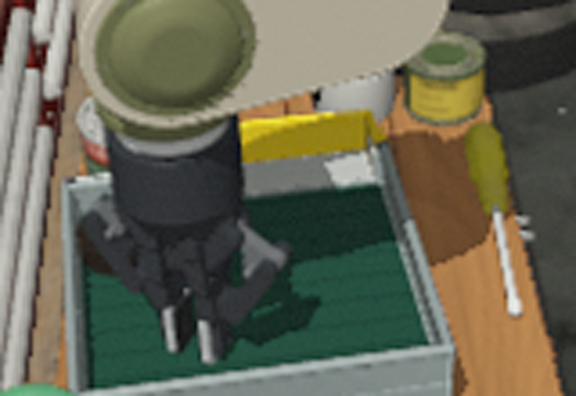

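```bash
python3 -m creep '0 0 0 -0.2 0 0 16; 0 0 0 -0.5 0.01 0 16; 0 0 0 -0.9 0.01 0 16; 0 0 0 -1.3 0.02 0 16; 0 0 0 -1.7 0.03 0 16; 0 0 0 -2.1 0.03 0 16; 0 0 0 -2.5 0.04 0 16; 0 0 0 -2.9 0.05 0 16; 0 0 0 -3.3 0.05 0 16; 0 0 0 -3.7 0.06 0 16; 0 0 0 -4 0.07 0 16; 0 0 0 -4.2 0.07 0 16'
python3 -c "
from h import *
to((-36,-61,4,-25),(-41,-65,4,-16),(-46,-69,4,-8),(-50,-73,4,0),(-51,-90,4,0),(-52,-137,4,0))
p=get_image('side')
for b in spotter.boxes_of('nut_a',p): print(b['p'],((px2w(p,b['xy'],.2)[:2]-T)@RT).round(4))
cv2.imwrite('pics/c7.png',cv2.resize(p['image'][130:240,230:390],None,fx=3.6,fy=3.6,interpolation=2))"
```

```text
time_s: 13.0
position: [0.5409, 0.1273, 0.369]
tool_rot: [[0.468, 0.884, -0.0], [0.884, -0.468, -0.0], [-0.0, -0.0, -1.0]]
ft_force: [-0.1, 0.7, 0.5]
grip_width: 0.0162
gripper_force: 0.2
t 13.0 tray xy [-30.5 -54.6] tip 4.0 ang -32.99 F [-0.1  0.7  0.5] w 16.2 q [ 1. 24. 77. -0. 79. 29.]
(-36, -61, 4, -25) -> [-0.  0. -1.] [-0.28 -0.04  0.  ]
(-41, -65, 4, -16) -> [-0.    0.   -2.12] [-0.48 -0.1   0.  ]
(-46, -69, 4, -8) -> [-0.    0.   -3.12] [-0.68 -0.17  0.  ]
(-50, -73, 4, 0) -> [-0.    0.   -4.12] [-0.87 -0.21  0.  ]
(-51, -90, 4, 0) -> [-0.    0.   -4.12] [-1.36  0.07  0.  ]
(-52, -137, 4, 0) -> [-0.    0.   -4.12] [-2.69  0.9   0.  ]
```

View pics/c7.png

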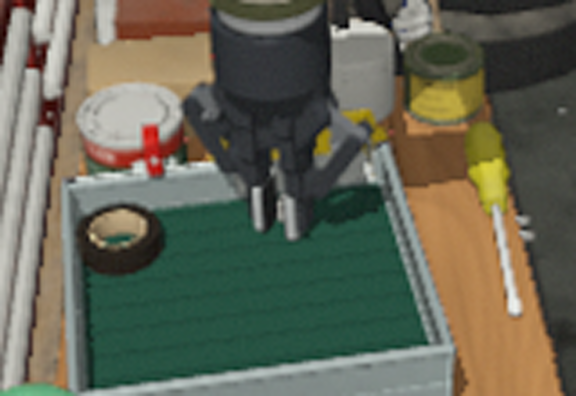

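```bash
python3 -m creep '0 0 -0.9 -0.26 -0.04 0 16; 0 0 -1.8 -0.43 -0.08 0 16; 0 0 -2.6 -0.58 -0.13 0 16; 0 0 -3.4 -0.74 -0.18 0 16; 0 0 -4.12 -0.87 -0.21 0 16; 0 0 -4.12 -1.13 -0.06 0 16; 0 0 -4.12 -1.41 0.11 0 16; 0 0 -4.12 -1.69 0.29 0 16; 0 0 -4.12 -1.97 0.46 0 16; 0 0 -4.12 -2.25 0.63 0 16; 0 0 -4.12 -2.52 0.8 0 16; 0 0 -4.12 -2.75 0.94 0 16'
python3 -c "
from h import *
to((-52,-137,4,0),(-52,-137,45,0),(90,-107,45,0))
p=get_image('side');q=get_image('top')
a=p['image'][130:240,230:390];b=q['image'][130:240,290:450]
cv2.imwrite('pics/c8.png',cv2.resize(np.vstack([a,b]),None,fx=2.6,fy=2.6,interpolation=2))"
```

```text
time_s: 14.3
position: [0.5277, 0.041, 0.369]
tool_rot: [[-0.088, 0.996, -0.0], [0.996, 0.088, -0.0], [-0.0, -0.0, -1.0]]
ft_force: [0.6, 0.6, 0.4]
grip_width: 0.0162
gripper_force: 0.0
t 14.3 tray xy [ -51.4 -139.4] tip 4.0 ang -0.05 F [0.6 0.6 0.4] w 16.2 q [ -8.  21.  81.  -0.  77. -13.]
(-52, -137, 4, 0) -> [-0.    0.   -0.01] [ 0.08 -0.02  0.  ]
(-52, -137, 45, 0) -> [-0.    0.   -0.01] [ 0.08 -0.02 -1.37]
(90, -107, 45, 0) -> [-0.    0.   -0.01] [ 1.08  4.71 -1.37]
```

View pics/c8.png

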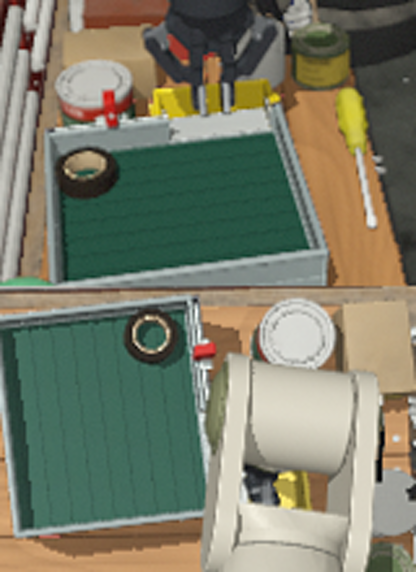

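```bash
python3 -m creep '0 0 0 0 0 -0.7 8; 0 0 0 0 0 -1.7 0; 0 0 0 0 0 -2.6 0; 0 0 0 0 0 -2.8 0'
python3 -c "
from h import *
p=get_image('side');q=get_image('top')
for P in (p,q):
  X=cloud(P)[P['depth']>0]
  for y in (-.05,.05,.15):
    print(y,[ (round(x,2),X[(abs(X[:,1]-y)<.05)&(abs(X[:,0]-x)<.01)][:,2].max(initial=0).round(3)) for x in np.arange(.66,.86,.02)])
im=q['image'];D=q['depth']
to((90,-107,86,0),(90,-107,40,0))
l=(cloud(q)[...,:2]-T)@RT
cv2.imwrite('pics/c9.png',cv2.resize(q['image'][140:240,340:440],None,fx=5,fy=5,interpolation=2))
for n in('nut_a','tub'):
  for b in spotter.boxes_of(n,q)[:5]: print(n,b['p'],np.round(b['xy']),px2w(q,b['xy']).round(3))"
```

```text
time_s: 14.8
position: [0.5274, 0.0423, 0.4559]
tool_rot: [[-0.089, 0.996, 0.005], [0.996, 0.089, -0.001], [-0.001, 0.005, -1.0]]
ft_force: [-0.4, -0.3, -0.1]
grip_width: 0.0
gripper_force: 0.0
-0.05 [(np.float64(0.66), np.float64(0.202)), (np.float64(0.68), np.float64(0.202)), (np.float64(0.7), np.float64(0.199)), (np.float64(0.72), np.float64(0.006)), (np.float64(0.74), np.float64(0.611)), (np.float64(0.76), np.float64(0.563)), (np.float64(0.78), np.float64(0.0)), (np.float64(0.8), np.float64(0.0)), (np.float64(0.82), np.float64(0.0)), (np.float64(0.84), np.float64(0.0))]
0.05 [(np.float64(0.66), np.float64(0.222)), (np.float64(0.68), np.float64(0.223)), (np.float64(0.7), np.float64(0.219)), (np.float64(0.72), np.float64(0.001)), (np.float64(0.74), np.float64(0.615)), (np.float64(0.76), np.float64(0.636)), (np.float64(0.78), np.float64(0.0)), (np.float64(0.8), np.float64(0.0)), (np.float64(0.82), np.float64(0.0)), (np.float64(0.84), np.float64(0.0))]
0.15 [(np.float64(0.66), np.float64(0.213)), (np.float64(0.68), np.float64(0.224)), (np.float64(0.7), np.float64(0.133)), (np.float64
[... 985 characters left out ...]
loat64(0.0)), (np.float64(0.84), np.float64(0.0))]
0.15 [(np.float64(0.66), np.float64(0.214)), (np.float64(0.68), np.float64(0.224)), (np.float64(0.7), np.float64(0.0)), (np.float64(0.72), np.float64(0.0)), (np.float64(0.74), np.float64(0.603)), (np.float64(0.76), np.float64(0.738)), (np.float64(0.78), np.float64(0.737)), (np.float64(0.8), np.float64(0.7)), (np.float64(0.82), np.float64(0.651)), (np.float64(0.84), np.float64(0.621))]
t 14.9 tray xy [ -51.5 -138.2] tip 88.4 ang 0.0 F [ 0.1  0.6 -0.6] w -0.1 q [ -8.  18.  72.   0.  90. -13.]
(90, -107, 86, 0) -> [0.01 0.   0.  ] [1.04 4.72 0.09]
(90, -107, 40, 0) -> [0.01 0.   0.  ] [1.04 4.71 1.62]
tub 0.51 [405. 213.] [ 0.479 -0.023  0.153]
```

```bash
python3 -c "
from h import *
q=get_image('top');p=get_image('side')
for P in(q,p):
  X=cloud(P)[P['depth']>0]
  a=X[(abs(X[:,1]-.04)<.12)&(X[:,2]>.25)&(X[:,0]>.4)]
  h=np.histogram2d(a[:,0],a[:,2],bins=[np.arange(.4,.84,.02),np.arange(.25,.80,.05)])[0].astype(int)
  print(np.c_[np.arange(40,82,2)[:len(h)],h])
"
```

```text
[[  40    0    0    0    0    0   24  736    0    0    0]
 [  42    0    0    0    0    2   45  684    0    0    0]
 [  44    0    0    0    0   12   89  276    0    0    0]
 [  46    0    2   71    0   11   94  256    0    0    0]
 [  48    0   19   64   47   46  152  556    0    0    0]
 [  50    0    3    0    1    3   30  787    0    0    0]
 [  52    0    0    0    0    0   21  779    0    0    0]
 [  54    0    0    0    0    0   19  632    0    0    0]
 [  56    0    0    0    0    0   28  184    0    0    0]
 [  58    0    0    0    0    0    0    0    0    0    0]
 [  60    0    0    0    0    0    0    0    0    0    0]
 [  62   19    0    0    0    0    0    0    0    0    0]
 [  64    0    0    0    0    0    0    0    0    0    0]
 [  66    0    0    0    0    0    0    0    0    0    0]
 [  68    0    0    0    0    0    0    0    5   64    0]
 [  70    0    0    0    0    0    0    0  261  513    0]
 [  72    0   86   81  119  126  148    0  277  782   15]
 [  74  152  561  666  741  905 1332  987 1129 1495 1253]
 [  76    0    0    0    0    0    0   63  214  357  980
[... 406 characters left out ...]
  57 139 149 164 172 233 371   0   0   0]
 [ 54   5  80 135 160 159 236 306   0   0   0]
 [ 56   0  27 138  51  34 210 117   0   0   0]
 [ 58   0   0  35   0   0  13   0   0   0   0]
 [ 60   0   0   0   0   0   0   0   0   0   0]
 [ 62  27   0   0   0   0   0   0   0   0   0]
 [ 64   0   0   0   0   0   0   0   0   0   0]
 [ 66   0   0   0   0   0   0   0   0   0   0]
 [ 68   0   0   0   0   0   0   0   0   0   0]
 [ 70   0   0   0   0   0   0   0   0   0   0]
 [ 72   0  30  32  39  32  37   0   0   0   0]
 [ 74 191 436 490 552 636 646 636 556   0   0]
 [ 76   0   0   0   0   0   0   0 482   8   0]
 [ 78   0   0   0   0   0   0   0 377  11   0]
 [ 80   0   0   0   0   0   0   0 263   9   0]]
```

View pics/c9.png

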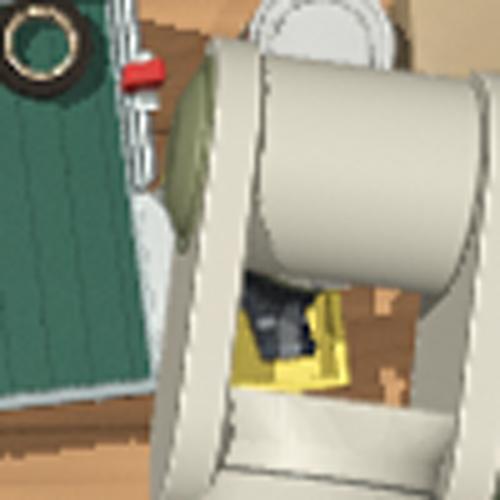

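```bash
python3 -c "
from h import *
to((74,-145,42,-90),(74,-107,42,-90))"
```

```text
t 15.1 tray xy [ -51.3 -138.4] tip 86.7 ang -0.01 F [-0.9 -0.6 -0.7] w 0.0 q [ -8.  18.  72.   0.  90. -13.]
(74, -145, 42, -90) -> [-2.000e-02  1.000e-02  1.125e+01] [-0.22  4.18  1.48]
(74, -107, 42, -90) -> [-2.000e-02  1.000e-02  1.125e+01] [1.05 4.18 1.48]
```

```bash
python3 -m creep '0 0 0.8 -0.1 0.1 0.3 0; 0 0 1.8 -0.2 0.3 0.7 0; 0 0 2.8 -0.22 0.6 1.1 0; 0 0 3.8 -0.22 1 1.4 0; 0 0 4.8 -0.22 1.4 1.48 0; 0 0 5.8 -0.22 1.8 1.48 0; 0 0 6.8 -0.22 2.3 1.48 0; 0 0 7.8 -0.22 2.8 1.48 0; 0 0 8.8 -0.22 3.3 1.48 0; 0 0 9.8 -0.22 3.7 1.48 0; 0 0 10.7 -0.22 4 1.48 0; 0 0 11.25 -0.22 4.18 1.48 0'
python3 -c "
from h import *
to((74,-107,41,-90),(-25,-107,41,-90))"
```

```text
time_s: 16.3
position: [0.6538, 0.0466, 0.4071]
tool_rot: [[0.996, 0.084, -0.002], [0.084, -0.996, 0.0], [-0.002, -0.0, -1.0]]
ft_force: [-0.5, 0.3, -0.4]
grip_width: 0.0001
gripper_force: 0.0
t 16.3 tray xy [  74.8 -145.1] tip 42.1 ang -90.27 F [-0.5  0.3 -0.4] w 0.1 q [-6. 33. 55.  0. 92. 79.]
(74, -107, 41, -90) -> [-0.    0.02 -0.03] [-0.03 -1.27  0.04]
(-25, -107, 41, -90) -> [-0.    0.02 -0.03] [-3.33 -1.25  0.04]
```

```bash
python3 -m creep '0 0 0 0 -0.3 0.04 0; 0 0 0 0 -0.7 0.04 0; 0 0 0 0 -1.1 0.04 0; 0 0 0 0 -1.26 0.04 0; 0 0 0 -0.2 -1.26 0.04 0; 0 0 0 -0.5 -1.26 0.04 0; 0 0 0 -0.9 -1.26 0.04 0; 0 0 0 -1.3 -1.26 0.04 0; 0 0 0 -1.7 -1.26 0.04 0; 0 0 0 -2.1 -1.26 0.04 0; 0 0 0 -2.5 -1.26 0.04 0; 0 0 0 -2.8 -1.26 0.04 0'
python3 -c "
from h import *
to((-36,-107,41,-90))
p=get_image('side');cv2.imwrite('pics/c10.png',cv2.resize(p['image'][130:240,230:390],None,fx=3.6,fy=3.6,interpolation=2))
for P in(p,):
    im=P['image'].astype(int);X=cloud(P)
    red=(im[...,2]>150)&(im[...,1]<80)&(im[...,0]<80)
    l=(X[...,:2]-T)@RT
    m=red&(abs(l[...,0])<.12)&(abs(l[...,1]+.107)<.03)&(P['depth']>0)&(X[...,2]>.2)
    print('red',m.sum(),np.percentile(np.c_[l[m],X[m][:,2:]],[5,50,95],axis=0).round(4).tolist() if m.any() else 0)
"
```

```text
time_s: 17.5
position: [0.5651, 0.0764, 0.4076]
tool_rot: [[0.996, 0.089, 0.001], [0.089, -0.996, -0.0], [0.001, 0.0, -1.0]]
ft_force: [2.5, -0.2, -0.7]
grip_width: -0.0004
gripper_force: 0.9
t 17.5 tray xy [ -10.9 -107.4] tip 42.6 ang -90.01 F [ 2.5 -0.2 -0.7] w -0.4 q [-4. 24. 71. -0. 85. 81.]
(-36, -107, 41, -90) -> [ 0.   -0.01 -0.  ] [-0.84 -0.01  0.05]
red 14 [[-0.0303, -0.097, 0.224], [-0.0272, -0.095, 0.2299], [-0.0226, -0.0934, 0.2399]]
```

```bash
python3 -m creep '0 0 0 -0.3 0 0 0; 0 0 0 -0.6 0 0 0; 0 0 0 -0.75 0 0 0; 0 0 0 -0.85 0 0 0; 0 0 0 -0.92 0 0 0';python3 -m creep '0 0 0 -0.06 0 0 0; 0 0 0 -0.12 0 0 0;0 0 0 -0.12 0 0 0'; python3 -c "
from h import *
to((-36,-107,41,-90))"
```

```text
time_s: 18.05
position: [0.5388, 0.0742, 0.4077]
tool_rot: [[0.996, 0.089, 0.003], [0.089, -0.996, 0.0], [0.003, 0.0, -1.0]]
ft_force: [11.9, -0.5, -2.9]
grip_width: -0.0004
gripper_force: 5.6
time_s: 18.35
position: [0.5372, 0.074, 0.4078]
tool_rot: [[0.996, 0.089, 0.011], [0.089, -0.996, 0.001], [0.011, -0.0, -1.0]]
ft_force: [21.2, 2.8, -6.1]
grip_width: -0.0002
gripper_force: 11.1
t 18.35 tray xy [ -38.9 -107.4] tip 42.8 ang -90.02 F [21.2  2.8 -6.1] w -0.2 q [-5. 21. 75.  0. 83. 80.]
(-36, -107, 41, -90) -> [-0.   -0.08 -0.  ] [ 0.1  -0.01  0.06]
```

```bash
python3 -m creep '0 0 0 0.3 0 0 0; 0 0 0 0.6 0 0 0; 0 0 0 0.6 0 -0.7 0; 0 0 0 0.6 0 -1.6 0; 0 0 0 0.3 -0.3 -2.2 0; 0 0 0 -0.5 -1.3 -2.4 0; 0 0 0 -1.3 -2.5 -2.4 0; 0 0 0 -2.1 -3.8 -2.4 0; 0 0 0 -2.9 -5 -2.4 0; 0 0 0 -3.6 -6.2 -2.4 0; 0 0 0 -4 -7.2 -2.4 0; 0 0 0 -4.2 -7.8 -2.4 0'
python3 -c "
from h import *
p=get_image('side');q=get_image('top')
a=p['image'][120:250,230:390];b=q['image'][130:260,290:450]
cv2.imwrite('pics/c11.png',cv2.resize(np.vstack([b,a]),None,fx=2.3,fy=2.3,interpolation=2))
cv2.imwrite('pics/tub.png',q['image'])
for P in(p,q):
    im=P['image'].astype(int);X=cloud(P)
    red=(im[...,2]>150)&(im[...,1]<80)&(im[...,0]<80)
    l=(X[...,:2]-T)@RT
    m=red&(abs(l[...,0])<.12)&(abs(l[...,1]+.107)<.03)&(P['depth']>0)&(X[...,2]>.2)
    print('red',m.sum(),np.percentile(np.c_[l[m],X[m][:,2:]],[5,50,95],axis=0).round(4).tolist() if m.any() else 0)
    for n in('nut_a','tub','tape','tin'):
      for b in spotter.boxes_of(n,P)[:5]: print(n,round(b['p'],2),np.round(b['xy']),px2w(P,b['xy']).round(3))"
```

```text
time_s: 19.55
position: [0.3872, 0.2976, 0.4795]
tool_rot: [[0.996, 0.091, -0.001], [0.091, -0.996, -0.0], [-0.001, -0.0, -1.0]]
ft_force: [0.7, -1.1, -0.3]
grip_width: -0.0001
gripper_force: 0.0
red 55 [[-0.0581, -0.1092, 0.225], [-0.0528, -0.0963, 0.2458], [-0.048, -0.0929, 0.2537]]
tub 0.8 [308. 169.] [ 0.537 -0.018  0.162]
tape 0.7 [265. 194.] [0.646 0.121 0.193]
tin 0.71 [268. 164.] [ 0.643 -0.004  0.197]
tin 0.66 [264. 194.] [0.648 0.118 0.194]
red 31 [[-0.0579, -0.1142, 0.2476], [-0.0537, -0.1058, 0.2501], [-0.0493, -0.0955, 0.2529]]
nut_a 0.5 [332. 180.] [0.569 0.18  0.195]
nut_a 0.4 [388. 200.] [0.514 0.022 0.15 ]
nut_a 0.36 [392. 180.] [0.574 0.007 0.132]
tub 0.71 [398. 198.] [ 0.523 -0.008  0.136]
tape 0.74 [350. 146.] [0.662 0.128 0.19 ]
tin 0.73 [404. 153.] [ 0.64  -0.02   0.196]
```

View pics/c11.png

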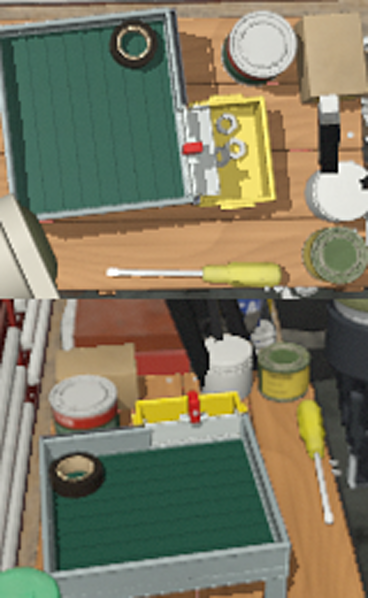

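The top view shows all three nuts in the tub, at about (226,124), (238,149) and (222,158) in the crop. The gate is shut, the tape has not moved and the arm is clear.

```bash
python3 -c "
from rig import job
print(job.close_job())"
```

```text
the job is handed in; nothing more can be done
None
```

I pushed the gate fully open, swept all three nuts into the yellow tub and pushed the gate fully shut against its stop; the tape stayed in place, and the job was handed in at about 20 s on the robot clock.

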